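Swap the round part in the V-block and hold it down

ROBOT

A 6-joint arm with a two-finger parallel gripper is mounted at the origin on the work surface. World frame = base frame: x ahead of the robot, y to its left, z up, the work surface at z = 0. Lengths are in mm, angles in rad, forces in N, time in s.
With the tool pointing down it reaches from about 300 to 875 mm from the base axis. Payload 4.2 kg.
Tool frame: the origin (TCP) lies midway between the tips of the shut fingers; the grasp point (between the pads) lies 19 mm behind it; z points along the fingers, y is the line along which they close (so a half turn about z gives the same grasp; the last joint's range is limited). The gripper opens to 85 mm and grips with 20 to 120 N. Pads are 22 mm wide; open, the fingers measure 114 mm over their backs; the gripper's body (76 mm by 85 mm) begins 54 mm behind the grasp point. The pads swing forward as they close: fully open they stand 13 mm farther back than shut.
Start: joints at [-1.257, 0.32, 1.565, -0, 1.257, -0.02], TCP at [188.394, -543.276, 231.338] pointing down, gripper open.
Joint ranges: [-3.11, 3.11], [-0.84, 2.01], [0.21, 2.61], [-1.34, 4.49], [0.05, 2.63], [-2.56, 2.56]. Speed limits (rad/s): [2.57, 2.57, 3.14, 3.14, 3.14, 3.14].

INTERFACE

Orientations are given as a unit quaternion [w, x, y, z].
In Python, from plant import * gives the robot as it stands. Calls block until the motion is done:
- move_pose(position, orientation): joint-space move of the TCP to a pose.
- move_straight(position, max_speed=150, rotation=None, until_force=None): straight line of the TCP; rotation=None keeps the orientation; max_speed is the mean speed in mm/s. With until_force (N) it stops when the force on the tool has changed by that much, and returns True; else False.
- goto_joints(angles): joint-space move.
- ungrasp() and close_gripper(newtons=None): open the fingers fully, or close them until they stop; newtons is the grip in N (None keeps the last).
- hold(seconds).
- solve_ik(position, orientation): joint angles nearest the present ones, or None.
- get_obs(): the state.
- snapshot(name): name is "scene" or "top" or "wrist"; returns a dict with "frame" (480x640x3 uint8, red, green, blue), "range_z" (480x640 float32, mm along the optical axis (not along the pixel's ray), 0 where there is no reading), "intrinsics" (3x3 intrinsics, pixels), "extrinsics" (4x4, takes a point from world to camera coordinates). Camera axes: x right, y down, z forward; pixel columns grow to the right and rows downward; lengths in mm; the calibration is good to about 2 mm. A picture is of the moment at which its call begins.
A pose or a line that the arm cannot do raises MotionError and nothing moves.
- sign_off(): hands the job in; it is judged then, once.
Trained networks look in a picture, given as the dict that the camera call returned (one of the last four; its "shot" number tells which), for a name from the list of things; names that differ only in an ending like _2 or _b are one class to them, and where a whole thing is asked for, a point or a joint stands for the part that bears it (a point fixed in the world has none). Each returns a list of dicts, best first, with "score" (0 to 1); they miss things now and then, are a little off and sometimes report something else, mostly with a low value. They report only what shows in the picture. A call takes as long as a camera call. They do not tell look-alikes from the thing itself.
- find_in(picture, name): "pixel" ([column, row] in pixels, amid what is visible of it).
- masks_of(picture, name): "mask" (480x640 bool, what is visible of it) and "pixel" ([column, row] in pixels, amid what is visible of it).
The state is a dict: "clock": time; "joints": joint angles; "joint_vel": joint speeds; "joint_torque": joint torques, N m; "position": TCP position; "eef_rot": TCP orientation; "force": force on the tool from outside, world axes, zero at the start; "ft_torque": the same for the moment, N m; "opening": opening from 0.0 (shut) to 1.0 (fully open); "grip_force": force on a finger pad.
Only numpy, scipy, OpenCV 4.12 (cv2) and the standard library are available. Lean on these libraries where they do the work, as an engineer would, in place of code of your own. Each camera call takes 0.05 s, during which the arm holds its last target. There are 200 camera calls.

TASK

Take the finished thin axle out of the V-block and put it in the metal tray, lying flat on its floor. Then lay the thick sleeve from the wooden cradle in the V-block, along the V and about centred lengthways, and press it down firmly (about 10 N) so that it bears on both flanks of the V; finish while still holding it pressed there, without letting go. Leave the oil bottle, the tin and the wrench where they are.

Things in the scene. Friction and masses are not known exactly. Their poses are not given: they have to be found in the camera images.
- axle_center (a point): Centre of the thin axle: a plain steel rod, 18 mm in diameter, 150 mm long, about 0.3 kg. Its x axis runs along the rod. At the start it lies in the V-block with its centre 13 mm above the bottom of the V.
- sleeve_center (a point): Centre of the thick sleeve: a steel cylinder, 32 mm in diameter, 150 mm long, about 0.4 kg, a dark bore at each end face. Its x axis runs along the cylinder. At the start it lies along x of the wooden cradle, its centre 38 mm above the table. Seated in the V, its centre is 22.6 mm above the bottom of the V and its crest 38.6 mm above it.
- axle: The thin axle itself; origin and axes as axle_center.
- sleeve: The thick sleeve itself; origin and axes as sleeve_center.
- vblock: Dark steel V-block fixture, fixed to the table: base plate 140 x 80 x 12 mm, with two V uprights on it, each 26 mm long in x, centred 51 mm either side of the middle, so that the middle 76 mm are open down to the base plate and fingers can reach down both sides of a part there. Uprights are 63 mm wide in y and 52 mm high. Origin: centre of the underside, on the table; x along the V.
- vee (a point): Middle of the bottom line of the V, 30 mm above the table; x along the V, z up. The V is open upwards, its two flanks at 45 degrees.
- flank_left: The two steel V flanks on the +y side of the V-block, one on each upright (fixed; origin and axes as vblock).
- flank_right: The two steel V flanks on the -y side of the V-block, one on each upright (fixed; origin and axes as vblock).
- tray: Open aluminium tray, 230 (x) x 150 (y) x 32 mm high outside, walls and floor 3 mm thick, fixed. Origin: centre of the underside, on the table. It may stand on either side of the V-block.
- cradle: Wooden cradle, fixed: board 150 (x) x 70 (y) x 10 mm with a 20 mm long saddle near each end (its floor 22 mm above the table, with 6 mm lugs either side of the sleeve); the middle 100 mm are open down to the board. Origin: centre of the underside, on the table. It may stand on either side of the V-block.
- oil_c (a point): Centre of a blue plastic oil bottle, 64 mm in diameter, 170 mm high, standing; leave it alone.
- tin_c (a point): Centre of a brass-coloured tin, 66 mm in diameter, 80 mm high, standing; leave it alone.
- wrench: Steel wrench lying beyond the V-block, about 180 mm long; leave it alone.
Mind the look-alikes: they are no part of the job. Leave any red or yellow look-alike of the axle alone. What is shaped like the sleeve but green is not meant.

How it is judged (in metres and radians):
On the way, in this order (a step that is already met when the one before it is completed fails the run):
1. the thin axle lies in the tray, let go (x of axle_center in the frame of tray between -0.1 and 0.1 m and y of axle_center in the frame of tray between -0.068 and 0.068 m and z of axle_center in the frame of tray below 0.019 m and contact force between the fingers and axle below 0.05 N and linear speed of axle below 0.03 m/s), for 0.2 s.
2. the thick sleeve lies in the V (z of sleeve_center in the frame of vee between 0.0201 and 0.0246 m and y of sleeve_center in the frame of vee between -0.0025 and 0.0025 m and x of sleeve_center in the frame of vee between -0.018 and 0.018 m and angle between the x axis of sleeve and the x axis of vblock, either way round below 0.05 rad), for 0.2 s.
At the end, for the whole second after the job is handed in: Axle flat on the tray floor, released. Sleeve in the V: centred lengthways within 18 mm, height and sideways within about 2 mm, direction within 0.05 rad, still; fingers push on it with over 3 N; it bears on the left and right flanks with over 5 N each (weight alone: under 3.5 N) (all of step 1 and all of step 2 and contact force between sleeve and flank_left above 5 N and contact force between sleeve and flank_right above 5 N and contact force between the fingers and sleeve above 3 N and linear speed of sleeve below 0.02 m/s); the arm keeps its last pose, push and grip.
It fails at once if the oil bottle, the tin or the wrench is shifted by more than 20 mm (distance of any of oil_c, tin_c, wrench from where it was at the start of the episode above 0.02 m).
It also fails if it takes over 64 s, if anything falls off the work surface, if the arm or the gripper's body presses on something with over 40 N, if the wrist force passes 120 N, or if a joint passes its speed limit or range.

## Working session

There is one attempt and no reset: what is moved stays moved. The work goes in short steps, each a Python script; the robot and the scene stay as the last script left them, time stands still between calls to the robot, and variables do not carry over. Pictures are saved under pics/ and viewed, at most 10 in all, crops included, and the job is handed in when it is done.

```bash
ls; mkdir -p pics; cat > h.py <<'E'
from plant import *
import numpy as np, cv2
def world(s,px,py,z=None):
    K=np.array(s["intrinsics"]);T=np.array(s["extrinsics"]);Ti=np.linalg.inv(T)
    px=np.atleast_1d(px);py=np.atleast_1d(py)
    r=np.linalg.inv(K)@np.vstack([px,py,np.ones(len(px))])
    d=s["range_z"][np.round(py).astype(int),np.round(px).astype(int)]
    if z is None: P=r*d
    else:
        R=Ti[:3,:3]@r; P=r*((z-Ti[2,3])/R[2])
    return (Ti[:3,:3]@P+Ti[:3,3:]).T
def save(s,n): cv2.imwrite("pics/"+n,s["frame"][:,:,::-1])
E
python3 - <<'E'
from h import *
for c in ["top","scene"]:
    s=snapshot(c); save(s,c+"0.png")
    print(c, np.linalg.inv(s["extrinsics"])[:3,3])
    for n in ["axle","sleeve","vblock","tray","cradle","oil_c","tin_c","wrench"]:
        for d in masks_of(s,n)[:4]:
            m=d["mask"];ys,xs=np.nonzero(m);ok=s["range_z"][ys,xs]>0
            if ok.sum()<5: continue
            P=world(s,xs[ok],ys[ok]);
            t=P[P[:,2]>np.percentile(P[:,2],50)-3]
            r=cv2.minAreaRect(P[:,:2].astype(np.float32))
            print(n,round(d["score"],2),np.round(d["pixel"]),m.sum(),"med",np.median(P,0).round(),"zmax",np.percentile(P[:,2],97).round(),"rect",np.round(r[0]),np.round(r[1]),round(r[2]))
print(get_obs()["clock"], get_obs()["eef_rot"])
E
```

```text
pics
top [ 355.87558316    5.91471118 1551.42648414]
axle 0.91 [341. 248.] 358 med [551. -32.  50.] zmax 56.0 rect [550. -32.] [ 18. 150.] 87
axle 0.87 [291. 196.] 333 med [679. 113.  16.] zmax 23.0 rect [681. 112.] [ 22. 148.] 1
axle 0.74 [294. 310.] 328 med [378.  96.  17.] zmax 23.0 rect [379.  97.] [ 19. 146.] 75
axle 0.36 [539. 247.] 848 med [ 540. -543.  110.] zmax 172.0 rect [ 561. -566.] [ 63. 102.] 55
sleeve 0.6 [238. 253.] 629 med [524. 247.  51.] zmax 58.0 rect [523. 251.] [152.  36.] 15
sleeve 0.56 [225. 326.] 599 med [335. 283.  29.] zmax 36.0 rect [334. 285.] [ 31. 150.] 2
vblock 0.8 [340. 252.] 1285 med [544. -27.  14.] zmax 54.0 rect [548. -33.] [ 86. 147.] 87
cradle 0.89 [246. 257.] 608 med [520. 236.  12.] zmax 31.0 rect [521. 247.] [143.  69.] 15
oil_c 0.75 [538. 249.] 807 med [ 540. -543.  111.] zmax 172.0 rect [ 544. -552.] [64. 56.] 19
tin_c 0.84 [136. 268.] 653 med [481. 504.  77.] zmax 85.0 rect [490. 526.] [94. 62.] 66
wrench 0.76 [343. 155.] 442 med [803. -34.   7.] zmax 14.0 rect [812. -36.] [176.  39.] 4
scene [1274.05709383 -411.51163705  929.65553351]
ax
[... 550 characters left out ...]
3. 335.] 1853 med [ 567. -556.   95.] zmax 169.0 rect [ 474. -572.] [220.  65.] 10
tray 0.95 [207. 275.] 4925 med [ 493. -265.    3.] zmax 31.0 rect [ 478. -261.] [266. 166.] 11
tray 0.32 [375. 201.] 575 med [533. 243.  47.] zmax 55.0 rect [520. 269.] [153.  83.] 15
cradle 0.85 [370. 207.] 654 med [538. 229.  10.] zmax 28.0 rect [532. 231.] [165.  70.] 30
oil_c 0.62 [ 83. 334.] 1791 med [ 568. -556.   97.] zmax 169.0 rect [ 505. -586.] [169.  63.] 31
tin_c 0.94 [432. 159.] 630 med [500. 497.  57.] zmax 82.0 rect [453. 552.] [ 67. 174.] 43
wrench 0.94 [351. 328.] 493 med [819. -35.   6.] zmax 10.0 rect [817. -33.] [172.  37.] 7
0.9 [3.69448466e-05 9.86102499e-01 1.66138076e-01 2.12777487e-06]
```

View pics/top0.png

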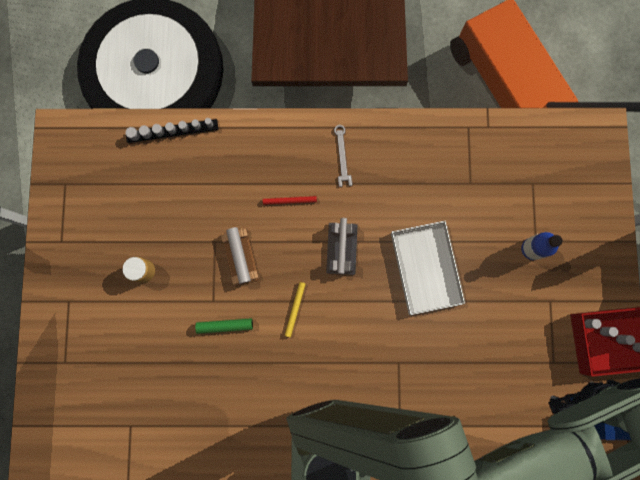

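```bash
python3 - <<'E'
import cv2
a=cv2.imread("pics/top0.png")[170:350,190:410]
cv2.imwrite("pics/crop0.png",cv2.resize(a,None,fx=3.3,fy=3.3,interpolation=cv2.INTER_CUBIC))
E
```

```text
(no output)
```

View pics/crop0.png

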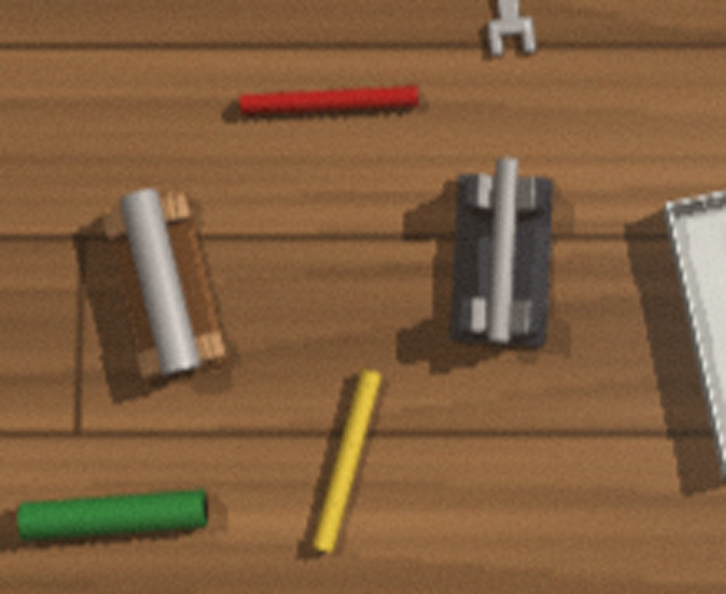

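The wanted axle is the grey rod at px (341,248) lying in the V-block. Its look-alikes are red (291,196) and yellow (294,310). The wanted sleeve is the grey cylinder at (238,253) in the cradle, and the green one at (225,326) is not meant. The tray is at about (428,268), and the crop confirms these choices. Next I go above the axle and look from close by.

```bash
cat >> h.py <<'E'
def down(yaw): return [0,np.cos(yaw/2),np.sin(yaw/2),0]
def best(yaw):
    def f(p):
        c=[]
        for y in (yaw,yaw+np.pi,yaw-np.pi):
            j=solve_ik(p,down(y))
            if j is not None: c.append((abs(j[5]),y))
        return min(c)[1]
    return f
def fit(s,name,near,zc):
    """mask of the elongated thing nearest to 'near'; plane-intersect its outline at height zc"""
    out=[]
    for d in masks_of(s,name):
        ys,xs=np.nonzero(d["mask"])
        P=world(s,xs,ys,zc)[:,:2]
        r=cv2.minAreaRect(P.astype(np.float32)); D=world(s,xs,ys)
        c,(w,h),a=r
        if w<h: a+=90
        a=(a+90)%180-90
        out.append((np.hypot(c[0]-near[0],c[1]-near[1]),d["score"],np.array(c),max(w,h),min(w,h),np.radians(a),np.percentile(D[:,2],90)))
    out.sort(key=lambda t:t[0])
    for o in out[:2]: print(name,[np.round(x,3) for x in o])
    return out[0] if out else None
E
python3 - <<'E'
from h import *
p=[551,-32,220]; y=best(-0.05)(p); print("yaw",y)
move_pose(p,down(y))
s=snapshot("wrist"); save(s,"w1.png")
print(np.linalg.inv(s["extrinsics"])[:3,3])
fit(s,"axle",p,43); fit(s,"vblock",p,52); fit(s,"vee",p,52)
o=get_obs();print(o["clock"],o["joints"],o["position"],o["force"])
E
```

```text
yaw -0.05
[636.45814164 -36.46481229 363.31077183]
axle [np.float64(1.687), np.float64(0.65), array([549.78 , -30.835]), np.float64(155.089), np.float64(19.179), np.float64(-0.052), np.float64(52.42)]
axle [np.float64(185.063), np.float64(0.96), array([678.641, 102.   ]), np.float64(141.945), np.float64(17.2), np.float64(-1.525), np.float64(18.922)]
vblock [np.float64(1.371), np.float64(0.92), array([551.684, -30.812]), np.float64(136.521), np.float64(71.286), np.float64(-0.052), np.float64(51.903)]
vee [np.float64(1.071), np.float64(0.85), array([551.544, -31.078]), np.float64(138.081), np.float64(72.412), np.float64(-0.053), np.float64(51.855)]
vee [np.float64(21.337), np.float64(0.35), array([549.515, -10.715]), np.float64(130.182), np.float64(22.775), np.float64(-0.053), np.float64(52.599)]
3.3417 [-7.98739865e-02  2.90884197e-01  1.63578991e+00 -6.72373664e-05
  1.21485296e+00  1.54187656e+00] [550.99652379 -32.58746382 220.0295438 ] [1.15681133 0.79936119 0.06800581]
```

View pics/w1.png

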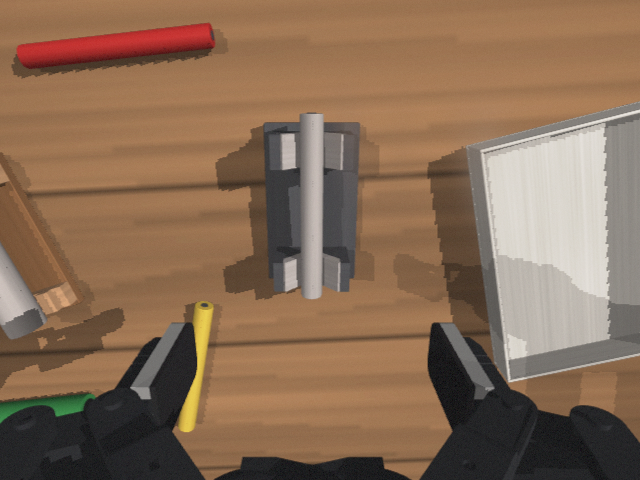

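The wrist view shows the grey axle in the V-block at px (312,205). The red rod (120,45) and the yellow rod (197,365) are separate from it. The tray is on the right. The axle measures 155 x 19 mm, crest at 52 mm, which matches the description. Next I grasp it.

```bash
python3 - <<'E'
from h import *
s=snapshot("top")
P=world(s,[392,444,465,413],[232,222,304,315],32); print(P.round(), P.mean(0).round())
move_straight([550,-31,80],150,down(-0.052))
move_straight([550,-31,30],60)
close_gripper(60); o=get_obs(); print(o["opening"],o["grip_force"],o["force"])
move_straight([550,-31,150],120)
o=get_obs(); print(o["opening"],o["grip_force"],o["force"],o["position"],o["clock"])
E
```

```text
[[ 589. -169.   32.]
 [ 616. -312.   32.]
 [ 394. -362.   32.]
 [ 365. -222.   32.]] [ 491. -266.   32.]
0.18972847288289676 58.513344526290894 [-0.83923386 -5.28185696  2.1774362 ]
0.1854150246053591 58.5359662771225 [-0.60549604  0.63664557 -2.08141463] [549.32165249 -30.88276675 149.05789259] 7.2417
```

```bash
python3 - <<'E'
from h import *
move_pose([491,-266,120],down(0.225))
move_straight([491,-266,30],120)
r=move_straight([491,-266,-1],30,until_force=5); o=get_obs(); print(r,o["position"],o["force"])
if r: p=o["position"]; move_straight([491,-266,p[2]+1],20)
ungrasp(); hold(0.3)
move_straight([491,-266,160],150)
s=snapshot("wrist"); save(s,"w2.png"); f=fit(s,"axle",[491,-266],12)
print(get_obs()["clock"])
p=[523,249,220]; y=best(0.26)(p); print(y)
move_pose(p,down(y))
s=snapshot("wrist"); save(s,"w3.png"); fit(s,"sleeve",p,38); fit(s,"cradle",p,10)
o=get_obs();print(o["clock"],o["position"])
a=np.hstack([cv2.imread("pics/w2.png"),cv2.imread("pics/w3.png")]); cv2.imwrite("pics/w23.png",cv2.resize(a,(800,300)))
E
```

```text
True [ 490.77860334 -265.87546328    3.44908913] [-0.96746702  0.57073197  4.34013963]
axle [np.float64(1.454), np.float64(0.68), array([ 489.932, -265.013]), np.float64(154.094), np.float64(18.015), np.float64(0.225), np.float64(21.708)]
12.4583
-2.8815926535897933
sleeve [np.float64(5.485), np.float64(0.85), array([528.419, 249.849]), np.float64(160.407), np.float64(33.878), np.float64(0.262), np.float64(54.546)]
sleeve [np.float64(187.492), np.float64(0.9), array([353.614, 329.384]), np.float64(62.16), np.float64(10.546), np.float64(-1.313), np.float64(28.646)]
cradle [np.float64(3.551), np.float64(0.91), array([526.484, 249.686]), np.float64(153.64), np.float64(72.475), np.float64(0.263), np.float64(28.436)]
14.5333 [523.24059118 248.32425597 219.8974085 ]
```

View pics/w23.png

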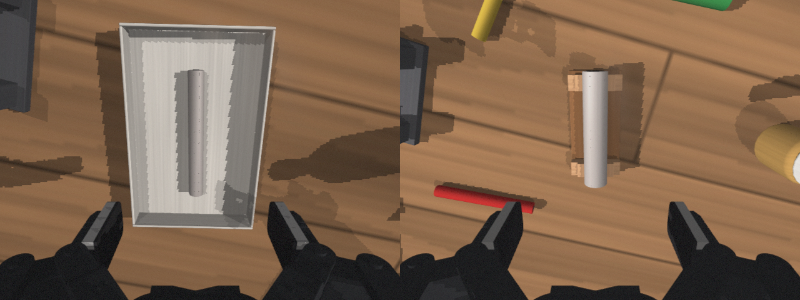

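The left view shows the axle flat in the tray at (197,130). The right view shows the grey sleeve in the cradle at (595,128), with the green and red look-alikes elsewhere. Next I pick up the sleeve.

```bash
python3 - <<'E'
from h import *
y0=0.262-np.pi
move_straight([524.5,249,80],150,down(y0))
print(move_straight([524.5,249,16],60,until_force=15))
o=get_obs(); print(o["position"],o["force"])
close_gripper(80); o=get_obs(); print(o["opening"],o["grip_force"],o["force"],o["position"])
move_straight([524.5,249,150],120)
o=get_obs(); print(o["opening"],o["grip_force"],o["force"],o["position"],o["clock"])
for y in (-0.052,-0.052-np.pi): print(y,solve_ik([548,-31,150],down(y)))
s=snapshot("scene"); save(s,"s4.png")
f=fit(s,"sleeve",[524,249],172)
E
```

```text
False
[524.8519518  249.15238234  16.40232025] [ 0.61654599  0.65069135 -0.6941875 ]
0.35138760972179556 78.66584300994873 [-0.40743616 -0.56898727  3.38134332] [524.7546565  249.06506432  16.45610684]
0.35484413446193425 79.17328476905823 [ 0.32210523  0.15328154 -4.36235001] [523.90584906 248.73879484 149.02466133] 18.65
-0.052 [-7.74625538e-02  3.43779333e-01  1.74731553e+00 -4.44089210e-16
  1.05049779e+00  1.54533377e+00]
-3.193592653589793 [-7.74625538e-02  3.43779333e-01  1.74731553e+00 -4.44089210e-16
  1.05049779e+00 -1.59625888e+00]
sleeve [np.float64(4.325), np.float64(0.92), array([526.043, 245.188]), np.float64(170.736), np.float64(51.154), np.float64(0.264), np.float64(185.83)]
sleeve [np.float64(98.036), np.float64(0.82), array([497.531, 154.605]), np.float64(115.572), np.float64(40.196), np.float64(-1.527), np.float64(31.609)]
```

```bash
python3 - <<'E'
from h import *
q=down(-0.052-np.pi)
move_pose([548,-31,150],q)
move_straight([548,-31,60],100); hold(0.3)
o=get_obs(); f0=np.array(o["force"]); print(f0,o["position"])
for t in range(12):
    pass
r=move_straight([548,-31,24],15,until_force=6); hold(0.3)
o=get_obs(); print(r,o["force"]-f0,o["ft_torque"],o["position"],o["opening"],o["clock"])
s=snapshot("wrist"); save(s,"w5.png"); fit(s,"sleeve",[548,-31],52.6)
E
```

```text
[-7.56848418e-01  9.56896338e-04 -3.48242167e+00] [548.19629968 -31.02609546  60.41306294]
True [ 1.66064076 -2.37160982 10.05600279] [-0.19674178 -0.11364803  0.01204612] [548.03523049 -31.38790397  31.69220611] 0.3499765922024384 23.1667
sleeve [np.float64(13.029), np.float64(0.73), array([534.985, -30.388]), np.float64(126.14), np.float64(33.055), np.float64(-0.054), np.float64(69.663)]
```

View pics/w5.png

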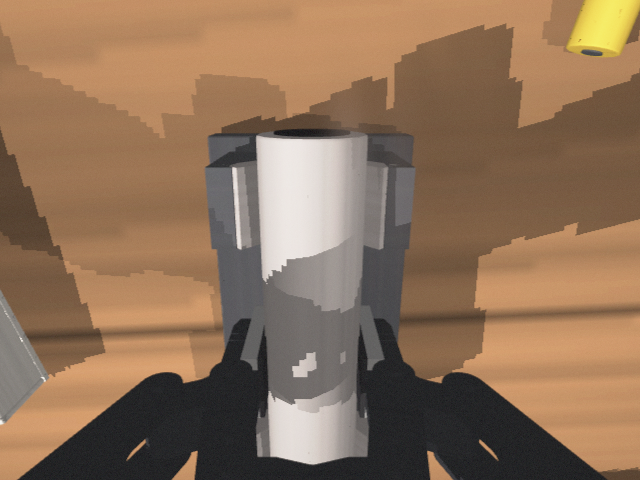

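The wrist view shows the sleeve (column 312, rows 133-455) lying in the V, with both flanks visible at equal distance on either side. I check it lengthways, balance the sideways force and press a little more.

```bash
python3 - <<'E'
from h import *
s=snapshot("wrist")
f0=np.array([-.757,0,-3.48])
print("end crest",world(s,[312,312,312],[140,160,200]).round(1))
print("base corner z12",world(s,[212,410],[135,135],12).round(1),"upright top",world(s,[215,300,405],[167,167,167],52).round(1))
p=np.array(get_obs()["position"])
r=move_straight([548,-31.8,p[2]-3],10,until_force=4.5); hold(0.5)
o=get_obs(); print(r,o["force"]-f0,o["ft_torque"],o["position"],o["clock"])
E
```

```text
end crest [[473.8 -26.8  69.3]
 [478.8 -27.1  69.1]
 [488.8 -27.6  71.3]]
base corner z12 [[475.3 -65.6  12. ]
 [479.3  10.8  12. ]] upright top [[ 4.818e+02 -5.630e+01  5.200e+01]
 [ 4.831e+02 -3.090e+01  5.200e+01]
 [ 4.848e+02  4.000e-01  5.200e+01]]
True [ 0.52861336 -1.29684891  7.45246002] [-0.15311892 -0.04120353 -0.00518582] [548.08896614 -31.96353863  31.12649647] 24.025
```

```bash
python3 - <<'E'
from h import *
f0=np.array([-.757,0,-3.48]); y=-32.1; z=30.6
for i in range(14):
    move_straight([548,y,z],10); hold(0.4)
    o=get_obs(); f=o["force"]-f0; print(round(y,2),round(z,2),f.round(1),np.round(o["position"],2))
    if 13<f[2]<22 and abs(f[1])<2: break
    if f[2]<13: z-=0.4
    elif f[2]>22: z+=0.3
    if abs(f[1])>1: y+=0.15*np.sign(f[1])
hold(1.5); o=get_obs(); print((o["force"]-f0).round(1),o["position"],o["opening"],o["grip_force"],o["joint_vel"].round(3),o["clock"])
s=snapshot("wrist"); print("crest",world(s,[312]*2,[160,200]).round(1)); fit(s,"sleeve",[548,-31],52.6)
s=snapshot("top"); fit(s,"axle",[491,-266],12)
E
```

```text
-32.1 30.6 [-0.2 -1.1  9.6] [548.11 -32.02  31.06]
-32.25 30.2 [-0.9  0.2 13.4] [548.12 -32.06  31.02]
[ 0.1 -0.1 12.1] [548.13410773 -32.06276059  31.04768019] 0.3532165497434842 80.3862726688385 [ 0.001  0.002  0.    -0.002 -0.     0.003] 26.825
crest [[478.8 -27.8  69.6]
 [489.3 -28.3  69. ]]
axle [np.float64(0.268), np.float64(0.91), array([ 490.942, -265.738]), np.float64(150.079), np.float64(17.998), np.float64(0.221), np.float64(24.373)]
axle [np.float64(374.954), np.float64(0.78), array([386.76 ,  94.173]), np.float64(135.247), np.float64(18.674), np.float64(-0.272), np.float64(20.172)]
```

```bash
python3 - <<'E'
from h import *
f0=np.array([-.757,0,-3.48])
move_straight([548,-32.25,29.9],10); hold(1.0)
o=get_obs(); print((o["force"]-f0).round(1),o["position"],o["clock"])
if (o["force"]-f0)[2]>11 and abs((o["force"]-f0)[1])<2.5: print(sign_off())
E
```

```text
[-0.9  0.  14.4] [548.14011584 -32.04317791  31.01978368] 28.275
the job is handed in; nothing more can be done
None
```

I've handed the job in at 28.3 s. The axle lies flat and released in the tray. The sleeve is in the V, about centred, still gripped and pressed down with about 10 N plus its weight, and the sideways force is near zero. The judge's verdict was not returned.

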